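Move the relay module from the capacitor pack to the tester

TASK

The orange plug-in module on the capacitor pack has to go onto the bench tester: pinch its two sprung side tabs together without crushing them, and draw it out without tearing at the catches. Plug it into the tester's yellow sliding nest, tabs still pinched, feeling for the opening and pressing gently until it is fully home, then let go so that both tabs spring out and it stays snapped in. Leave the grey module, the brass collar and the white cell where they are.

Things in the scene. Friction and masses are not known exactly. Their poses are not given: they have to be found in the camera images.
- orange: Orange module to be moved, about 0.2 kg. Origin: centre of its plug's underside; z up; x = pinch axis (a white tab on its +x and its -x face). Black plug 24 x 34 mm (x, y), z 0 to 24 mm; orange housing 30 x 50 mm, z 24 to 66 mm, whose underside is the stop on a socket's rim. It fits either way round (half a turn).
- orange_grip (a point): Point on the module's z axis 50 mm above its origin, midway between the ribbed grips of the two white tabs; axes as the module. Each tab is 20 mm wide in y and up to the housing's top; outer faces 46 mm apart at rest, 36 mm fully pressed. Grip them between 18 mm above and 15 mm below this point; a foot 3 mm proud runs 19 to 22 mm below it. Barbs 3.75 mm proud, flat on top, sloped underneath.
- orange_front_tab (a joint): Travel of the tab on the module's -x face: 0 = sprung out, 0.005 m = fully pressed. Slides straight in against a spring, 4 N at first, 11 N at full travel; its catch clears at 3.5 mm. Some 20 to 30 N of grip is safe; over 40 N crushes the tab.
- orange_back_tab (a joint): Travel of the tab on the module's +x face; as the front tab.
- grey: A second module of the same shape with a grey housing, snapped into the pack's other base, to be left there. Origin and axes as for the orange one.
- pack: Capacitor pack, fixed, 206 x 306 x 110 mm, white cells in an aluminium frame. Origin: centre of its underside, z up. On its deck stand two black bases, 62 x 58 x 34 mm, at pack x = 0, y = -55 and +55 mm; orange sits in either, its x along pack x, origin at z = 122 mm. A plate pushes it up against the catches with 6 N and lifts it 5 mm once they clear. Over 25 N on the catches harms them.
- tester: Bench tester, fixed: blue box 180 x 180 x 50 mm, grey top. Origin: centre of its underside, z up. On top stands the yellow nest, shaped like the pack's bases: 62 mm along tester x, 58 mm along y, rim at z = 84 mm. Turn the module's x along tester x. The nest slides along tester y up to 16 mm either way against 3 N of rub; at the start it is anywhere up to 15 mm off the middle.
- nest_mid (a point): Point fixed to the tester, at rim height (84 mm above its origin), over the middle of the nest's slide: NOT the nest itself, which must be seen or felt for along tester y. Opening 36 mm in y (plug 34), its mouth sloped 1.5 mm wider per side over 4.5 mm; a plug within 2 mm slides in and shifts the nest; further off it stands on the rim. 47.5 mm in x between the lips that the barbs catch under.
- nest_stop (a point): Point fixed to the tester 60 mm above its origin: height of the module's origin at the firm stop. A spring plate is met 7 mm higher, pushing 4 N, 7 N at the stop. Tabs let go within 2 mm of the stop catch, and the module rests 2 mm above it. Let go higher they do not catch, and the lips stop barbs that are not pinched in. Over 30 N of pressing harms the nest.
- collar: Loose brass collar, 28 mm across, 12 mm high, on a corner of the pack's deck; origin: centre of its underside. To be left alone.
- cell: Loose white cell, 35 mm across, 60 mm high, standing beyond the tester; origin: centre of its underside. To be left alone.
There are look-alikes about, which are no part of the job. Leave any green look-alike of the orange alone.

How it is judged:
By the outcome, as a careful person would: the job done as asked, in the order asked, and still so for the second after the job is handed in, with the robot touching nothing.
It also fails if it takes over 67 s, if anything falls off the work surface, if the arm or the gripper's body presses on something with over 40 N, if the wrist force passes 120 N, or if a joint passes its speed limit or range.

ROBOT

A 6-joint arm with a two-finger parallel gripper is mounted at the origin on the work surface. World frame = base frame: x ahead of the robot, y to its left, z up, the work surface at z = 0. Lengths are in m, angles in degrees, forces in N, time in s.
With the tool pointing down it reaches from about 0.25 to 0.725 m from the base axis. Payload 9.7 kg.
Tool frame: the origin (TCP) lies midway between the tips of the shut fingers; the grasp point (between the pads) lies 19 mm behind it; z points along the fingers, y is the line along which they close (so a half turn about z gives the same grasp; the last joint's range is limited). The gripper opens to 85 mm and grips with 20 to 120 N. Pads are 22 mm wide; open, the fingers measure 114 mm over their backs; the gripper's body (76 mm by 85 mm) begins 54 mm behind the grasp point. The pads swing forward as they close: fully open they stand 13 mm farther back than shut.
Start: joints at [-75.401, 4.979, 10.078, 95.1, 0, 90], TCP at [0.139, -0.532, 0.231] pointing down, gripper open.
Joint ranges: [-179.16, 179.16], [-48.56, 103.87], [-65.8, 70.77], [-126.05, 130.52], [-82.76, 87.17], [-180, 180]. Speed limits (degrees/s): [127.2, 127.2, 147.25, 180, 180, 180].

INTERFACE

Orientations are given as [roll, pitch, yaw] about the fixed x, y, z axes, in that order (R = Rz(yaw) Ry(pitch) Rx(roll)).
In Python, from workcell import bot gives the robot as it stands.
- The arm moves only by the shell command python3 -m crank 'ROWS' [FORCE]. ROWS is JSON, a list of rows, each an object with "gripper": the finger opening in mm, from 0 to 85.4; "travel": the shift along the tool's x, y, z in mm, a list of three; "twist": the turn, a rotation vector about the tool's x, y, z in rad, a list of three. In form: [{"gripper": gripper, "travel": [tx, ty, tz], "twist": [rx, ry, rz]}, ...]. A call has 1 to 12 rows; each row shifts and turns the commanded pose from where the row before left it, along the tool's axes as they then stand; what a row does not reach is not made up. A row lasts 1/8 s, in which the tool goes at most 62.5 mm and 10.7 degrees, less where a joint would pass 70% of its speed; a pose out of reach is approached as far as the arm can. A call is refused whole if a number of a shift passes 62.5 or a number of a turn 0.188, either way. A call with a gripper value outside its range is refused whole. The fingers move at their own pace and stop on an object; FORCE is the grip in N (left out, the last holds). Time passes only in rows, so rows that do not move let the fingers close. It gives the time, the measured TCP pose, the force, the opening and the grip force at its end, in the units of the state.
- bot.get_obs(): the state, without advancing time (a new reading comes with each control period).
- bot.camera(name): name is "side" or "top" or "wrist"; returns the picture (480x640x3 uint8, red, green, blue); there is no depth.
- bot.calibration(name): a dict with "vfov" (degrees; the focal length in pixels is half the picture's height over the tangent of half this angle, whatever the lens; pixels are square), "cx", "cy" (the principal point, pixels), "camera_from_world" (4x4, takes a point from world to camera coordinates). Camera axes: x right, y down, z forward; pixel columns grow to the right and rows downward; lengths in m; the calibration is good to about 2 mm. A picture is of the moment at which its call begins: read the wrist's pose just before it. calibration takes no time and is no camera call; for the wrist camera it gives the pose at the moment of the call.
- bot.job_done(): hands the job in; it is judged then, once.
The state is a dict: "time": time; "q": joint angles; "qd": joint speeds; "joint_efforts": joint torques, N m; "ee_pos": TCP position; "tcp_rot": TCP orientation; "wrist_force": force on the tool from outside, world axes, zero at the start; "torque": the same for the moment, N m; "opening": finger opening in m; "grasp_force": force on a finger pad.
Only numpy, scipy, OpenCV 4.12 (cv2) and the standard library are available. Lean on these libraries where they do the work, as an engineer would, in place of code of your own. Each camera call takes 0.05 s, during which the arm holds its last target. There are 200 camera calls.

## Working session

There is one attempt and no reset: what is moved stays moved. The work goes in short steps, Python scripts to look and compute and a shell command to move; the robot and the scene stay as the last step left them, time stands still between calls to the robot, and variables do not carry over. Pictures are saved under pics/ and viewed, at most 10 in all, crops included, and the job is handed in when it is done.

```bash
ls; mkdir -p pics
python3 - <<'E'
from workcell import bot
import cv2,json
for n in ("top","side"):
    im=bot.camera(n); cv2.imwrite(f"pics/{n}0.png",im[:,:,::-1])
    c=bot.calibration(n); print(n,c)
o=bot.get_obs(); print(o)
E
```

```text
pics
top {'vfov': 54.65377117419459, 'cx': 318.8516789920128, 'cy': 238.20801074735368, 'camera_from_world': array([[ 7.65373088e-04, -9.99240222e-01,  3.89665597e-02,
         1.13722746e-02],
       [-9.86903486e-01, -7.04047632e-03, -1.61158127e-01,
         5.77660262e-01],
       [ 1.61310025e-01, -3.83328875e-02, -9.86159047e-01,
         8.60876493e-01],
       [ 0.00000000e+00,  0.00000000e+00,  0.00000000e+00,
         1.00000000e+00]])}
side {'vfov': 54.004723852266, 'cx': 313.7956284150893, 'cy': 232.9835987867804, 'camera_from_world': array([[-0.89523311, -0.44554387,  0.00695331,  0.49983054],
       [-0.33847926,  0.6697933 , -0.66091507,  0.25011194],
       [ 0.28980937, -0.5940266 , -0.75042849,  0.83531392],
       [ 0.        ,  0.        ,  0.        ,  1.        ]])}
{'time': 0.1, 'q': array([-7.54005816e+01,  5.00729647e+00,  1.00401176e+01,  9.50993764e+01,
       -7.75381020e-04,  8.99998008e+01]), 'qd': array([-0.02595628, -0.13001178, -0.00618373, -0.0505996 , -0.10483085,
        0.01421483]), 'joint_efforts': array([ 5.03099454e-04, -5.21563697e+01,  4.65653014e+01,  1.61996606e-02,
       -2.14682433e-05,  2.27655318e-05]), 'ee_pos': array([ 0.13857901, -0.53205047,  0.23067029]), 'tcp_rot': array([-1.79933445e+02,  7.75149124e-04,  1.45996184e+01]), 'wrist_force': array([0.24926331, 0.09259572, 0.86187439]), 'torque': array([ 0.01268645, -0.00589725,  0.03042668]), 'grasp_force': 0.0, 'opening': 0.08526716299399234}
```

View pics/top0.png

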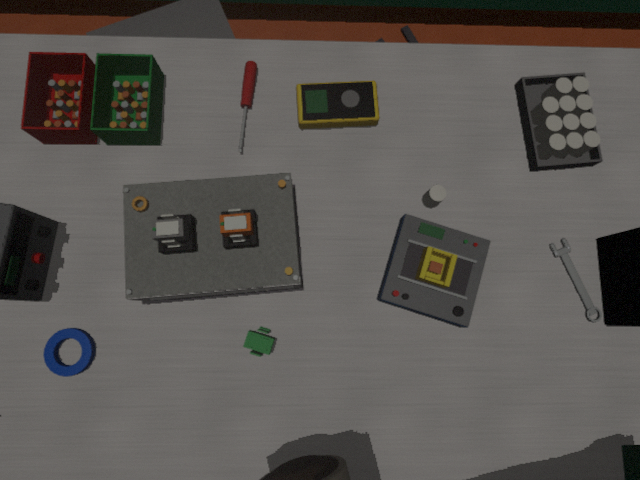

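View pics/side0.png

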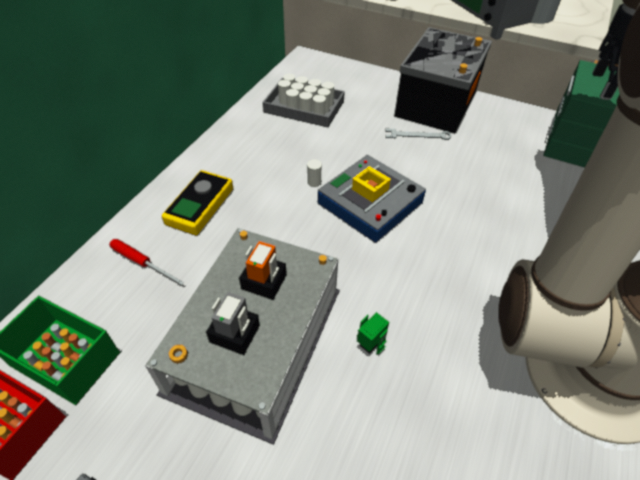

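The top view shows the orange module at about (238,223) on the pack (deck corners near (124,186), (293,174), (300,276), (127,292)). The tester's corners are near (408,216), (490,240), (467,320) and (380,297), with the yellow nest at (437,266). The green look-alike is at (260,341). The side view agrees.

```bash
cat > h.py <<'E'
from workcell import bot
import numpy as np, cv2
def ray(c,uv):
    f=240/np.tan(np.radians(c['vfov']/2)); T=np.array(c['camera_from_world'])
    R,t=T[:3,:3],T[:3,3]; d=R.T@np.array([(uv[0]-c['cx'])/f,(uv[1]-c['cy'])/f,1]); return -R.T@t,d
def onz(c,uv,z):
    o,d=ray(c,uv); return o+d*(z-o[2])/d[2]
def proj(c,p):
    f=240/np.tan(np.radians(c['vfov']/2)); T=np.array(c['camera_from_world'])
    q=T[:3,:3]@p+T[:3,3]; return np.array([c['cx']+f*q[0]/q[2],c['cy']+f*q[1]/q[2]])
def mask(im,kind):
    h=cv2.cvtColor(im,cv2.COLOR_RGB2HSV)
    lo,hi={'orange':((4,150,60),(16,255,255)),'yellow':((22,150,60),(34,255,255))}[kind]
    return cv2.inRange(h,lo,hi)
E
python3 - <<'E'
from h import *
im=cv2.imread('pics/top0.png')[:,:,::-1].copy(); c=bot.calibration('top')
def rep(name,pts,z):
    P=np.array([onz(c,p,z)[:2] for p in pts]); print(name,P.mean(0).round(4))
    for i in range(len(P)):
        e=P[(i+1)%len(P)]-P[i]; print('  L',np.linalg.norm(e).round(4),'dir',np.degrees(np.arctan2(e[1],e[0])).round(1))
rep('pack',[(124,186),(293,174),(300,276),(127,292)],.11)
rep('tester',[(408,216),(490,240),(467,322),(380,297)],.05)
for k,z,roi in (('orange',.188,(205,200,265,255)),('yellow',.084,(400,235,470,300))):
    m=mask(im,k); x0,y0,x1,y1=roi; r=np.zeros_like(m); r[y0:y1,x0:x1]=m[y0:y1,x0:x1]
    q=cv2.boxPoints(cv2.minAreaRect(cv2.findNonZero(r))); print(q.round(1).tolist()); rep(k,q,z)
print(proj(c,np.array(bot.get_obs()['ee_pos'])))
E
```

```text
pack [0.579  0.2094]
  L 0.3079 dir -85.1
  L 0.1895 dir -175.7
  L 0.3044 dir 95.5
  L 0.1925 dir 5.4
tester [ 0.5197 -0.2152]
  L 0.1684 dir -106.2
  L 0.1683 dir 161.2
  L 0.1731 dir 74.2
  L 0.1697 dir -20.3
[[219.39999389648438, 214.1999969482422], [250.1999969482422, 212.60000610351562], [251.1999969482422, 231.0], [220.3000030517578, 232.60000610351562]]
orange [0.5796 0.1565]
  L 0.0506 dir -86.4
  L 0.031 dir -175.7
  L 0.0502 dir 93.5
  L 0.0309 dir 4.9
[[417.29998779296875, 277.1000061035156], [427.29998779296875, 245.8000030517578], [458.1000061035156, 255.6999969482422], [448.1000061035156, 287.0]]
yellow [ 0.5198 -0.2078]
  L 0.0627 dir -19.6
  L 0.0607 dir -107.6
  L 0.0627 dir 159.7
  L 0.06 dir 72.4
[698.10664284 518.1038443 ]
```

The sizes match the task: orange is at (0.580, 0.1565), yaw about 4.8°, and the nest is near (0.520, -0.208), with tester x along about -19°. I'll turn first, then cross over high.

```bash
python3 -m crank '[{"gripper":85,"travel":[0,0,-8],"twist":[0,0,-0.175]},{"gripper":85,"travel":[0,0,-8],"twist":[0,0,-0.175]},{"gripper":85,"travel":[0,0,-8],"twist":[0,0,-0.175]},{"gripper":85,"travel":[0,0,-8],"twist":[0,0,-0.175]},{"gripper":85,"travel":[0,0,-8],"twist":[0,0,-0.175]},{"gripper":85,"travel":[0,0,-8],"twist":[0,0,-0.175]},{"gripper":85,"travel":[0,0,-8],"twist":[0,0,-0.175]},{"gripper":85,"travel":[0,0,-8],"twist":[0,0,-0.175]},{"gripper":85,"travel":[46,35,0],"twist":[0,0,0]},{"gripper":85,"travel":[46,35,0],"twist":[0,0,0]},{"gripper":85,"travel":[46,35,0],"twist":[0,0,0]},{"gripper":85,"travel":[46,35,0],"twist":[0,0,0]}]' 25; python3 -c "
from h import *
print(bot.calibration('wrist'))"
```

```text
time: 1.6
ee_pos: [0.2632, -0.3355, 0.295]
tcp_rot: [180.0, -0.0, 94.8]
wrist_force: [1.4, 0.4, -0.6]
opening: 0.085
grasp_force: 0.0
{'vfov': 58.52044529413595, 'cx': 321.9205367158859, 'cy': 243.07175542481082, 'camera_from_world': array([[ 9.96446748e-01,  8.42207447e-02,  8.63228275e-04,
        -2.33717675e-01],
       [ 8.11359290e-02, -9.62598645e-01,  2.58497216e-01,
        -3.94851121e-01],
       [ 2.26017704e-02, -2.57508671e-01, -9.66011617e-01,
         3.47425567e-01],
       [ 0.00000000e+00,  0.00000000e+00,  0.00000000e+00,
         1.00000000e+00]])}
```

```bash
python3 -m crank '[{"gripper":85,"travel":[46.5,36,0],"twist":[0,0,0]},{"gripper":85,"travel":[46.5,36,0],"twist":[0,0,0]},{"gripper":85,"travel":[46.5,36,0],"twist":[0,0,0]},{"gripper":85,"travel":[46.5,36,0],"twist":[0,0,0]},{"gripper":85,"travel":[46.5,36,0],"twist":[0,0,0]},{"gripper":85,"travel":[46.5,36,0],"twist":[0,0,0]},{"gripper":85,"travel":[46.5,36,0],"twist":[0,0,0]},{"gripper":85,"travel":[46.5,36,0],"twist":[0,0,0]},{"gripper":85,"travel":[46.5,36,0],"twist":[0,0,0]},{"gripper":85,"travel":[46.5,36,0],"twist":[0,0,0]},{"gripper":85,"travel":[0,0,0],"twist":[0,0,0]},{"gripper":85,"travel":[0,0,0],"twist":[0,0,0]}]' 25
cat > look.py <<'E'
from h import *
import sys
c=bot.calibration('wrist'); o=bot.get_obs(); im=bot.camera('wrist'); cv2.imwrite('pics/'+sys.argv[1],im[:,:,::-1])
print(o['ee_pos'].round(4),o['tcp_rot'].round(2))
np.save('c.npy',c,allow_pickle=True)
for k,z in (('orange',.188),('yellow',.084)):
    m=mask(im,k); n,l,s,_=cv2.connectedComponentsWithStats(m)
    if n<2: continue
    i=1+s[1:,4].argmax()
    if s[i,4]<400: continue
    q=cv2.boxPoints(cv2.minAreaRect(cv2.findNonZero((l==i).astype(np.uint8))))
    P=np.array([onz(c,p,z)[:2] for p in q]); print(k,s[i].tolist(),q.round().tolist(),P.mean(0).round(4))
    for j in (0,1):
        e=P[j+1]-P[j]; print('  L',np.linalg.norm(e).round(4),np.degrees(np.arctan2(e[1],e[0])).round(1))
E
python3 look.py w1.png
```

```text
time: 3.1
ee_pos: [0.5822, 0.1564, 0.2947]
tcp_rot: [-179.9, 0.0, 94.8]
wrist_force: [0.1, -0.8, -0.5]
opening: 0.085
grasp_force: 0.0
[0.5822 0.1564 0.2947] [-1.7992e+02  2.0000e-02  9.4850e+01]
orange [292, 189, 52, 91, 2208] [[292.0, 189.0], [343.0, 189.0], [343.0, 279.0], [292.0, 279.0]] [0.5787 0.159 ]
  L 0.0298 4.9
  L 0.0556 -84.4
yellow [526, 307, 104, 73, 2615] [[522.0, 359.0], [536.0, 292.0], [632.0, 313.0], [618.0, 379.0]] [0.8221 0.0587]
  L 0.0656 90.9
  L 0.0904 -7.6
```

View pics/w1.png

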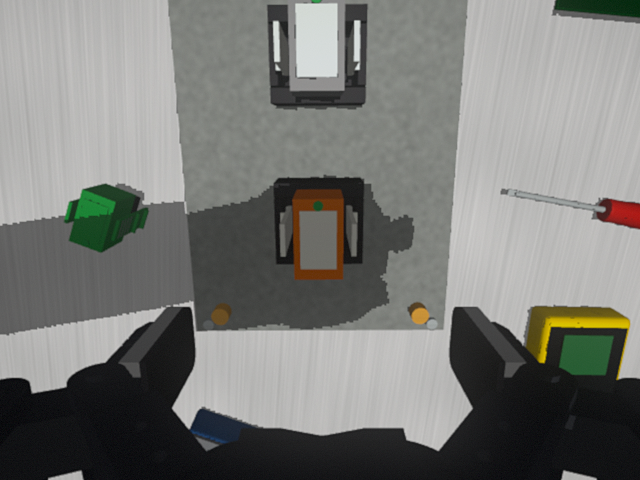

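The wrist view shows the orange top face at x 292–343, y 197–279, with both white tabs in its black base and the grey module at the top (317,45). Wrist and top estimates agree on (0.579, 0.156). I'll shift -3 mm along tool y and go down.

```bash
python3 -m crank '[{"gripper":85,"travel":[0,-3,16],"twist":[0,0,0]},{"gripper":85,"travel":[0,0,20],"twist":[0,0,0]},{"gripper":85,"travel":[0,0,20],"twist":[0,0,0]},{"gripper":85,"travel":[0,0,20],"twist":[0,0,0]},{"gripper":85,"travel":[0,0,20],"twist":[0,0,0]},{"gripper":85,"travel":[0,0,15],"twist":[0,0,0]},{"gripper":85,"travel":[0,0,10],"twist":[0,0,0]},{"gripper":70,"travel":[0,0,10],"twist":[0,0,0]},{"gripper":60,"travel":[0,0,9],"twist":[0,0,0]},{"gripper":60,"travel":[0,0,0],"twist":[0,0,0]}]' 25; python3 look.py w2.png
```

```text
time: 4.4
ee_pos: [0.5792, 0.1561, 0.1546]
tcp_rot: [-179.9, 0.0, 94.8]
wrist_force: [0.2, 0.3, 0.0]
opening: 0.0601
grasp_force: 0.0
[0.5792 0.1561 0.1546] [-1.7994e+02  1.0000e-02  9.4810e+01]
orange [269, 241, 110, 195, 10194] [[269.0, 435.0], [269.0, 241.0], [378.0, 241.0], [378.0, 435.0]] [0.5785 0.1621]
  L 0.0603 93.0
  L 0.0288 4.9
```

View pics/w2.png

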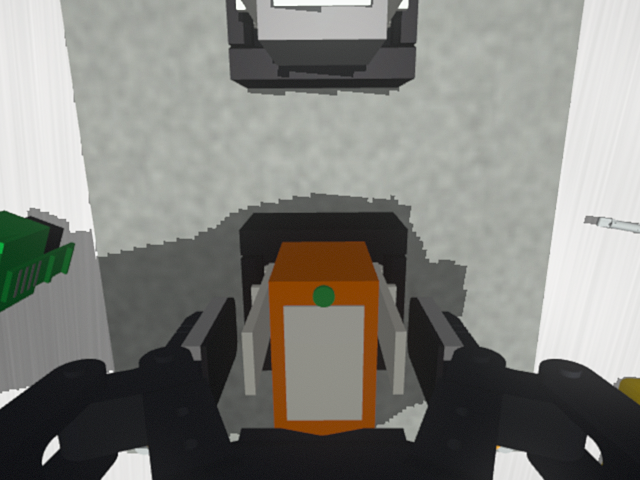

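The view shows both pads evenly outside the white tabs: pads at x≈237 and 410, tabs at 244 and 405. Closing gently.

```bash
python3 -m crank '[{"gripper":52,"travel":[0,0,0],"twist":[0,0,0]},{"gripper":47,"travel":[0,0,0],"twist":[0,0,0]},{"gripper":44,"travel":[0,0,0],"twist":[0,0,0]},{"gripper":41,"travel":[0,0,0],"twist":[0,0,0]},{"gripper":38,"travel":[0,0,0],"twist":[0,0,0]},{"gripper":36,"travel":[0,0,0],"twist":[0,0,0]},{"gripper":34,"travel":[0,0,0],"twist":[0,0,0]},{"gripper":34,"travel":[0,0,0],"twist":[0,0,0]}]' 25
```

```text
time: 5.45
ee_pos: [0.5796, 0.1562, 0.1555]
tcp_rot: [180.0, -0.0, 94.8]
wrist_force: [1.2, 0.9, 5.7]
opening: 0.0347
grasp_force: 17.4
```

```bash
python3 -m crank '[{"gripper":28,"travel":[0,0,0],"twist":[0,0,0]},{"gripper":24,"travel":[0,0,0],"twist":[0,0,0]},{"gripper":24,"travel":[0,0,0],"twist":[0,0,0]}]' 26
```

```text
time: 5.82
ee_pos: [0.5796, 0.1562, 0.1558]
tcp_rot: [179.9, -0.0, 94.8]
wrist_force: [0.9, 0.9, 6.3]
opening: 0.0331
grasp_force: 25.9
```

```bash
python3 look.py w3.png
```

```text
[0.5796 0.1562 0.1558] [ 1.7995e+02 -1.0000e-02  9.4810e+01]
orange [268, 239, 109, 193, 10170] [[268.0, 239.0], [376.0, 239.0], [376.0, 431.0], [268.0, 431.0]] [0.5785 0.1625]
  L 0.0288 4.8
  L 0.0601 -83.3
yellow [612, 378, 28, 51, 1073] [[612.0, 378.0], [639.0, 378.0], [639.0, 428.0], [612.0, 428.0]] [0.7613 0.0829]
  L 0.0153 4.8
  L 0.0338 -74.3
```

View pics/w3.png

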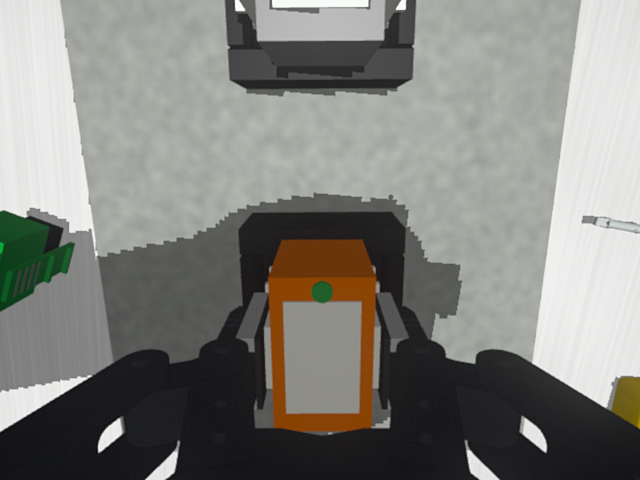

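Both tabs look pressed evenly, with a pad on each side of the housing (268–376). I'll draw up slowly and watch the force.

```bash
python3 -m crank '[{"gripper":24,"travel":[0,0,-1],"twist":[0,0,0]},{"gripper":24,"travel":[0,0,-1],"twist":[0,0,0]},{"gripper":24,"travel":[0,0,-1],"twist":[0,0,0]}]'; python3 -m crank '[{"gripper":24,"travel":[0,0,-1],"twist":[0,0,0]},{"gripper":24,"travel":[0,0,-2],"twist":[0,0,0]},{"gripper":24,"travel":[0,0,-2],"twist":[0,0,0]}]'
```

```text
time: 6.25
ee_pos: [0.5796, 0.1562, 0.1583]
tcp_rot: [180.0, -0.0, 94.8]
wrist_force: [1.4, 0.6, 2.7]
opening: 0.0335
grasp_force: 25.5
time: 6.62
ee_pos: [0.5792, 0.1561, 0.1631]
tcp_rot: [-180.0, 0.0, 94.8]
wrist_force: [0.3, 0.1, -2.0]
opening: 0.0331
grasp_force: 26.6
```

Module is free (about -2 N, its own weight). Lifting clear, turning, and travelling to a spot short of the nest where the wrist camera can see it.

```bash
python3 -m crank '[{"gripper":24,"travel":[0,0,-5],"twist":[0,0,0]},{"gripper":24,"travel":[0,0,-10],"twist":[0,0,0]},{"gripper":24,"travel":[0,0,-20],"twist":[0,0,0]},{"gripper":24,"travel":[0,0,-25],"twist":[0,0,0]},{"gripper":24,"travel":[0,0,-20],"twist":[0,0,0]},{"gripper":24,"travel":[0,0,-15],"twist":[0,0,0.06]},{"gripper":24,"travel":[0,0,-10],"twist":[0,0,0.1]},{"gripper":24,"travel":[0,0,-2],"twist":[0,0,0.1]},{"gripper":24,"travel":[0,0,0],"twist":[0,0,0.1]},{"gripper":24,"travel":[0,0,0],"twist":[0,0,0.047]},{"gripper":24,"travel":[-20,3,0],"twist":[0,0,0]},{"gripper":24,"travel":[-40,6,0],"twist":[0,0,0]}]'; python3 -m crank '[{"gripper":24,"travel":[-55,7,0],"twist":[0,0,0]},{"gripper":24,"travel":[-55,7,0],"twist":[0,0,0]},{"gripper":24,"travel":[-55,7,0],"twist":[0,0,0]},{"gripper":24,"travel":[-55,7,0],"twist":[0,0,0]},{"gripper":24,"travel":[-55,7,0],"twist":[0,0,0]},{"gripper":24,"travel":[-50,7,0],"twist":[0,0,0]},{"gripper":24,"travel":[-40,6,0],"twist":[0,0,0]},{"gripper":24,"travel":[-24,3,0],"twist":[0,0,0]},{"gripper":24,"travel":[0,0,0],"twist":[0,0,0]},{"gripper":24,"travel":[0,0,0],"twist":[0,0,0]}]'; python3 look.py w4.png
```

```text
time: 8.12
ee_pos: [0.5685, 0.0959, 0.2701]
tcp_rot: [-180.0, 0.0, 71.7]
wrist_force: [-0.3, -0.3, -2.0]
opening: 0.0335
grasp_force: 26.6
time: 9.38
ee_pos: [0.4934, -0.2886, 0.2705]
tcp_rot: [-180.0, -0.0, 71.5]
wrist_force: [-0.7, -0.2, -2.7]
opening: 0.0334
grasp_force: 26.6
[ 0.4934 -0.2886  0.2705] [-1.7999e+02 -1.0000e-02  7.1490e+01]
orange [269, 240, 107, 191, 9891] [[269.0, 240.0], [375.0, 240.0], [375.0, 430.0], [269.0, 430.0]] [ 0.4759 -0.3401]
  L 0.0576 -18.5
  L 0.1211 -106.6
yellow [279, 59, 87, 86, 6205] [[279.0, 61.0], [365.0, 59.0], [367.0, 143.0], [280.0, 144.0]] [ 0.52 -0.21]
  L 0.0616 -17.4
  L 0.0583 -105.8
```

View pics/w4.png

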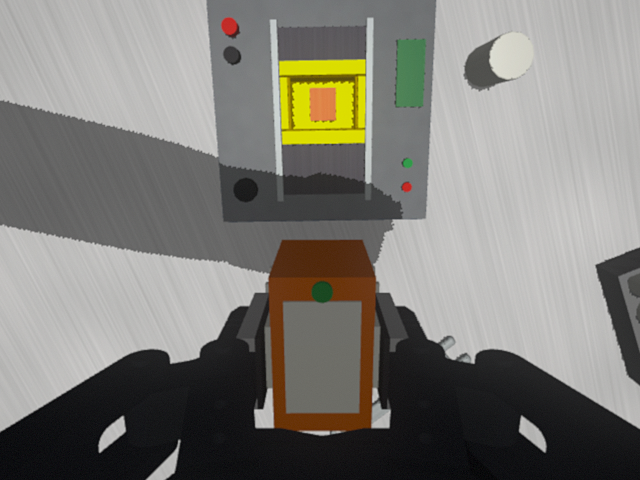

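The view shows the nest clearly at x 279–366, y 60–144, between rails at x≈274–280 and 366–370. The module is held straight: its lower front edge is at row 240 and its top face's front edge near row 280. Next I'll work out the module's place relative to the TCP and the nest's yaw.

Run:
```python
from h import *
c=np.load('c.npy',allow_pickle=True).item()
im=cv2.imread('pics/w4.png')[:,:,::-1].copy()
t=np.array([.4934,-.2886,.2705]); a=np.radians(71.49); X=np.array([np.cos(a),np.sin(a)]);Y=np.array([np.sin(a),-np.cos(a)])
def tool(uv,z): 
    d=onz(c,uv,z)[:2]-t[:2]; return (np.array([d@X,d@Y])*1000).round(2)
m=mask(im,'orange')
# brightness profile down a column to find top edge
g=im[:,:,0].astype(int); print('col277',g[262:300,277].tolist()); print('col275-370 row bottom',[ (m[:,u].nonzero()[0].min(),m[:,u].nonzero()[0].max()) for u in (277,290,310,340,355,368)])
zo=t[2]-.034
for dz in (-.003,0,.003): print('front low edge',tool((285,240),zo+.024+dz),tool((361,240),zo+.024+dz))
for e in ((270,281),(375,281)): print('top',tool(e,zo+.066))
y=mask(im,'yellow'); y[170:]=0
# straight edges via fits
rows=range(70,135); L=[y[r].nonzero()[0].min() for r in rows]; R=[y[r].nonzero()[0].max()+1 for r in rows]
cols=range(290,356); T=[y[:,u].nonzero()[0].min() for u in cols]; B=[y[:,u].nonzero()[0].max()+1 for u in cols]
for n,p in (('L',[(l,r) for l,r in zip(L,rows)]),('R',[(l,r) for l,r in zip(R,rows)]),('T',list(zip(cols,T))),('B',list(zip(cols,B)))):
    P=np.array([tool(q,.084) for q in p]); v=cv2.fitLine(P.astype(np.float32),cv2.DIST_HUBER,0,.01,.01).ravel(); print(n,v.round(3),'ang',np.degrees(np.arctan2(v[1],v[0])).round(2))
# interior opening on centre column
print('inner col 322 yellow', y[55:150,300].tolist().count(255), [r for r in range(56,148) if (y[r,310]>0)!=(y[r-1,310]>0)])
for s in (((274,20),(280,200)),((370,18),(366,200)),):
    for z in (.05,.055,.06): A,Bq=tool(s[0],z),tool(s[1],z); d=A-Bq; print('rail',z,A,Bq,np.degrees(np.arctan2(d[1],d[0])).round(2))
```

```text
col277 [81, 83, 83, 82, 81, 83, 83, 82, 84, 82, 83, 82, 84, 81, 82, 94, 110, 109, 108, 108, 108, 108, 108, 108, 107, 108, 108, 107, 108, 108, 109, 109, 107, 108, 109, 109, 109, 108]
col275-370 row bottom [(np.int64(254), np.int64(427)), (np.int64(240), np.int64(429)), (np.int64(89), np.int64(429)), (np.int64(240), np.int64(429)), (np.int64(240), np.int64(429)), (np.int64(258), np.int64(427))]
front low edge [ 24.13 -14.28] [24.15 14.29]
front low edge [ 24.91 -14.02] [24.93 14.01]
front low edge [ 25.69 -13.76] [25.71 13.72]
top [ 24.19 -14.69]
top [24.21 14.13]
L [ 1.0000e+00 -1.9000e-02  8.0990e+01 -3.0443e+01] ang -1.12
R [ 1.0000e+00 -2.7000e-02  8.0935e+01  3.1275e+01] ang -1.54
T [ 1.9000e-02  1.0000e+00  1.1161e+02 -3.3560e+00] ang 88.89
B [1.000e-03 1.000e+00 5.345e+01 7.600e-02] ang 89.95
inner col 322 yellow 83 [61, 88, 120, 144]
rail 0.05 [145.44 -37.28] [  5.59 -36.06] -0.5
rail 0.055 [144.32 -36.77] [  6.4  -35.57] -0.5
rail 0.06 [143.21 -36.27] [  7.21 -35.08] -0.5
rail 0.05 [146.92  36.68] [ 5.64 37.49] -0.33
rail 0.055 [145.78  36.17] [ 6.45 36.96] -0.32
rail 0.06 [144.65  35.66] [ 7.27 36.44] -0.33
```

Nest is 83 mm ahead along tool x, +0.45 mm in tool y, with about -0.01 rad of turn to add. Moving over it, then down to about 18 mm above the rim.

```bash
python3 -m crank '[{"gripper":24,"travel":[10,0.4,0],"twist":[0,0,0]},{"gripper":24,"travel":[23,0,0],"twist":[0,0,0]},{"gripper":24,"travel":[25,0,0],"twist":[0,0,0]},{"gripper":24,"travel":[17,0,5],"twist":[0,0,0]},{"gripper":24,"travel":[8,0,15],"twist":[0,0,-0.01]},{"gripper":24,"travel":[0,0,25],"twist":[0,0,0]},{"gripper":24,"travel":[0,0,30],"twist":[0,0,0]},{"gripper":24,"travel":[0,0,25],"twist":[0,0,0]},{"gripper":24,"travel":[0,0,20],"twist":[0,0,0]},{"gripper":24,"travel":[0,0,10],"twist":[0,0,0]},{"gripper":24,"travel":[0,0,5],"twist":[0,0,0]},{"gripper":24,"travel":[0,0,0],"twist":[0,0,0]}]'; python3 look.py w5.png; python3 -c "
from h import *
im=bot.camera('side'); cv2.imwrite('pics/s5.png',cv2.resize(im[100:280,260:500],None,fx=3,fy=3,interpolation=cv2.INTER_CUBIC)[:,:,::-1])"
```

```text
time: 10.92
ee_pos: [0.5207, -0.21, 0.1356]
tcp_rot: [180.0, 0.0, 72.1]
wrist_force: [-0.3, -0.3, -1.1]
opening: 0.0331
grasp_force: 26.6
[ 0.5207 -0.21    0.1356] [179.98   0.    72.08]
orange [268, 235, 108, 196, 10073] [[268.0, 235.0], [375.0, 235.0], [375.0, 430.0], [268.0, 430.0]] [ 0.5255 -0.1932]
  L 0.0233 -17.9
  L 0.0497 -106.0
yellow [254, 198, 134, 95, 6840] [[254.0, 198.0], [387.0, 198.0], [387.0, 292.0], [254.0, 292.0]] [ 0.5231 -0.1992]
  L 0.0608 -17.9
  L 0.0459 -105.6
```

View pics/w5.png

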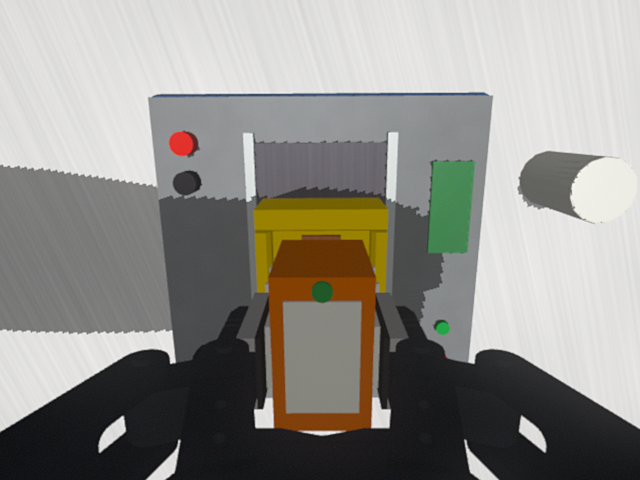

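View pics/s5.png

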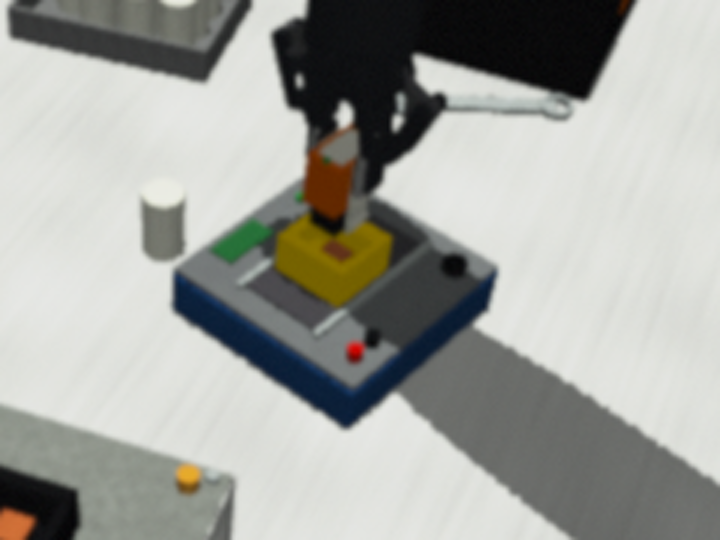

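Wrist view: module centred at x≈321 over the nest at 254–387. Side view: plug just above the nest, with no tilt and the tabs still pinched. Going down to near rim height, then feeling.

```bash
python3 -m crank '[{"gripper":24,"travel":[0,0,6],"twist":[0,0,0]},{"gripper":24,"travel":[0,0,6],"twist":[0,0,0]},{"gripper":24,"travel":[0,0,3],"twist":[0,0,0]},{"gripper":24,"travel":[0,0,1],"twist":[0,0,0]},{"gripper":24,"travel":[0,0,1],"twist":[0,0,0]}]'; python3 -m crank '[{"gripper":24,"travel":[0,0,1],"twist":[0,0,0]},{"gripper":24,"travel":[0,0,1],"twist":[0,0,0]}]';python3 -m crank '[{"gripper":24,"travel":[0,0,1],"twist":[0,0,0]},{"gripper":24,"travel":[0,0,1],"twist":[0,0,0]}]'
```

```text
time: 11.65
ee_pos: [0.5206, -0.2101, 0.1183]
tcp_rot: [180.0, 0.0, 72.1]
wrist_force: [-0.2, 0.7, -2.1]
opening: 0.0333
grasp_force: 26.6
time: 11.9
ee_pos: [0.5206, -0.2101, 0.1163]
tcp_rot: [180.0, 0.0, 72.1]
wrist_force: [0.1, 0.1, -2.2]
opening: 0.0332
grasp_force: 26.6
time: 12.15
ee_pos: [0.5205, -0.2101, 0.1143]
tcp_rot: [180.0, -0.0, 72.1]
wrist_force: [-0.6, 0.8, -2.2]
opening: 0.033
grasp_force: 26.6
```

No contact yet, about 3 mm below rim height by my estimate.

```bash
python3 -m crank '[{"gripper":24,"travel":[0,0,1],"twist":[0,0,0]},{"gripper":24,"travel":[0,0,1],"twist":[0,0,0]},{"gripper":24,"travel":[0,0,1],"twist":[0,0,0]}]'; python3 -m crank '[{"gripper":24,"travel":[0,0,1],"twist":[0,0,0]},{"gripper":24,"travel":[0,0,1],"twist":[0,0,0]},{"gripper":24,"travel":[0,0,1],"twist":[0,0,0]}]'; python3 -m crank '[{"gripper":24,"travel":[0,0,1],"twist":[0,0,0]},{"gripper":24,"travel":[0,0,1],"twist":[0,0,0]}]'
```

```text
time: 12.52
ee_pos: [0.5205, -0.2101, 0.1112]
tcp_rot: [180.0, -0.0, 72.1]
wrist_force: [0.7, -0.2, -1.8]
opening: 0.0331
grasp_force: 26.6
time: 12.9
ee_pos: [0.5205, -0.2101, 0.1082]
tcp_rot: [180.0, 0.0, 72.1]
wrist_force: [-0.8, 0.4, -2.6]
opening: 0.0334
grasp_force: 26.6
time: 13.15
ee_pos: [0.5205, -0.2101, 0.1062]
tcp_rot: [-180.0, -0.0, 72.1]
wrist_force: [0.2, -0.5, -2.5]
opening: 0.0329
grasp_force: 26.6
```

```bash
python3 -m crank '[{"gripper":24,"travel":[0,0,1],"twist":[0,0,0]},{"gripper":24,"travel":[0,0,1],"twist":[0,0,0]},{"gripper":24,"travel":[0,0,1],"twist":[0,0,0]}]'; python3 -m crank '[{"gripper":24,"travel":[0,0,1],"twist":[0,0,0]},{"gripper":24,"travel":[0,0,1],"twist":[0,0,0]},{"gripper":24,"travel":[0,0,1],"twist":[0,0,0]}]'; python3 -m crank '[{"gripper":24,"travel":[0,0,1],"twist":[0,0,0]},{"gripper":24,"travel":[0,0,1],"twist":[0,0,0]}]'
```

```text
time: 13.52
ee_pos: [0.5205, -0.2101, 0.1032]
tcp_rot: [180.0, 0.0, 72.1]
wrist_force: [0.0, 0.3, -2.6]
opening: 0.0333
grasp_force: 26.6
time: 13.9
ee_pos: [0.5206, -0.2101, 0.1006]
tcp_rot: [180.0, 0.0, 72.1]
wrist_force: [-1.6, 0.7, 2.5]
opening: 0.033
grasp_force: 27.6
time: 14.15
ee_pos: [0.5206, -0.2101, 0.0984]
tcp_rot: [180.0, 0.0, 72.1]
wrist_force: [-0.6, 0.4, 2.9]
opening: 0.0333
grasp_force: 27.7
```

Plate met near TCP 0.101, so the stop should be near 0.094–0.095.

```bash
python3 -m crank '[{"gripper":24,"travel":[0,0,1],"twist":[0,0,0]},{"gripper":24,"travel":[0,0,1],"twist":[0,0,0]}]'; python3 -m crank '[{"gripper":24,"travel":[0,0,1],"twist":[0,0,0]},{"gripper":24,"travel":[0,0,0],"twist":[0,0,0]}]'; python3 -m crank '[{"gripper":24,"travel":[0,0,1],"twist":[0,0,0]},{"gripper":24,"travel":[0,0,0],"twist":[0,0,0]}]'
```

```text
time: 14.4
ee_pos: [0.5206, -0.2101, 0.0963]
tcp_rot: [180.0, 0.0, 72.1]
wrist_force: [-1.4, 0.2, 4.5]
opening: 0.0334
grasp_force: 27.9
time: 14.65
ee_pos: [0.5206, -0.2101, 0.0958]
tcp_rot: [180.0, 0.0, 72.1]
wrist_force: [-1.8, 0.9, 7.7]
opening: 0.0332
grasp_force: 28.5
time: 14.9
ee_pos: [0.5207, -0.2101, 0.0957]
tcp_rot: [179.9, 0.0, 72.1]
wrist_force: [-5.1, 2.2, 13.2]
opening: 0.0332
grasp_force: 29.8
```

Firm stop reached: force up to 13 N with no more travel, as predicted. Letting go here.

```bash
python3 -m crank '[{"gripper":40,"travel":[0,0,0],"twist":[0,0,0]},{"gripper":50,"travel":[0,0,0],"twist":[0,0,0]},{"gripper":60,"travel":[0,0,0],"twist":[0,0,0]},{"gripper":72,"travel":[0,0,0],"twist":[0,0,0]},{"gripper":80,"travel":[0,0,0],"twist":[0,0,0]},{"gripper":80,"travel":[0,0,0],"twist":[0,0,0]}]'; python3 look.py w6.png
```

```text
time: 15.65
ee_pos: [0.5205, -0.2101, 0.0942]
tcp_rot: [-180.0, -0.0, 72.1]
wrist_force: [0.3, -0.4, 0.5]
opening: 0.0801
grasp_force: 0.0
[ 0.5205 -0.2101  0.0942] [-179.99   -0.     72.07]
orange [267, 243, 111, 193, 9969] [[267.0, 243.0], [377.0, 243.0], [377.0, 435.0], [267.0, 435.0]] [ 0.5318 -0.1737]
  L 0.013 -17.9
  L 0.0268 -106.0
yellow [237, 212, 168, 114, 7874] [[236.0, 214.0], [403.0, 207.0], [407.0, 319.0], [240.0, 325.0]] [ 0.5243 -0.1966]
  L 0.0608 -15.7
  L 0.044 -102.9
```

View pics/w6.png

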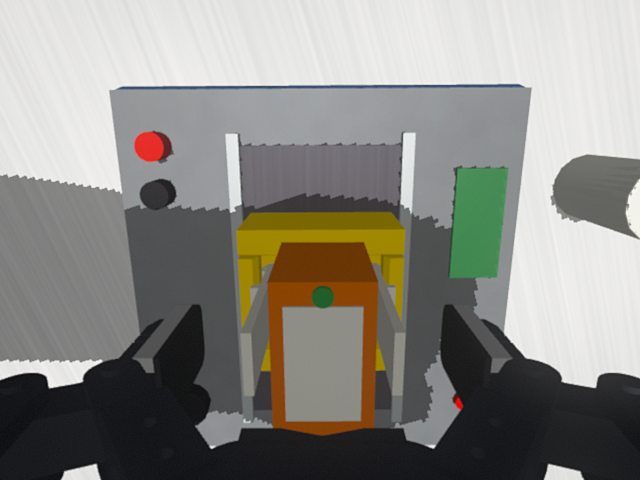

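Both white tabs have sprung out to x≈240–405, and the module's height matches 62 mm seating. Withdrawing straight up.

```bash
python3 -m crank '[{"gripper":85,"travel":[0,0,-5],"twist":[0,0,0]},{"gripper":85,"travel":[0,0,-15],"twist":[0,0,0]},{"gripper":85,"travel":[0,0,-25],"twist":[0,0,0]},{"gripper":85,"travel":[0,0,-30],"twist":[0,0,0]},{"gripper":85,"travel":[0,0,-30],"twist":[0,0,0]},{"gripper":85,"travel":[0,0,-25],"twist":[0,0,0]},{"gripper":85,"travel":[0,0,-10],"twist":[0,0,0]},{"gripper":85,"travel":[0,0,0],"twist":[0,0,0]},{"gripper":85,"travel":[0,0,0],"twist":[0,0,0]}]'; python3 look.py w7.png
python3 - <<'E'
from h import *
c=np.load('c.npy',allow_pickle=True).item(); f=240/np.tan(np.radians(c['vfov']/2))
im=cv2.imread('pics/w7.png')[:,:,::-1]; 
m=mask(im,'orange'); n,l,s,_=cv2.connectedComponentsWithStats(m); i=1+s[1:,4].argmax(); ys,xs=(l==i).nonzero()
b=ys.max(); u=(xs.min()+xs.max())/2
# near lower edge of top face is 25 mm back of centre: height from its row
for z in (.126,.128,.130,.133,.135):
    p=onz(c,(u,b+1),z); e=onz(c,(xs[ys==b].min(),b),z); g=onz(c,(xs[ys==b].max()+1,b),z); print(z,p[:2].round(4),'width',np.linalg.norm(e-g).round(4))
E
```

```text
time: 16.82
ee_pos: [0.5203, -0.21, 0.2333]
tcp_rot: [-179.9, -0.0, 72.1]
wrist_force: [0.9, 0.8, -0.0]
opening: 0.0853
grasp_force: 0.0
[ 0.5203 -0.21    0.2333] [-1.7992e+02 -1.0000e-02  7.2060e+01]
orange [298, 190, 51, 91, 2082] [[298.0, 280.0], [298.0, 190.0], [348.0, 190.0], [348.0, 280.0]] [ 0.5257 -0.1933]
  L 0.042 71.3
  L 0.022 -17.9
yellow [276, 178, 92, 87, 2878] [[276.0, 178.0], [367.0, 178.0], [367.0, 264.0], [276.0, 264.0]] [ 0.5201 -0.2082]
  L 0.0617 -17.9
  L 0.0612 -106.3
0.126 [ 0.5124 -0.2353] width 0.0303
0.128 [ 0.5126 -0.2346] width 0.0301
0.13 [ 0.5128 -0.2339] width 0.0298
0.133 [ 0.5131 -0.2329] width 0.0295
0.135 [ 0.5133 -0.2322] width 0.0292
```

View pics/w7.png

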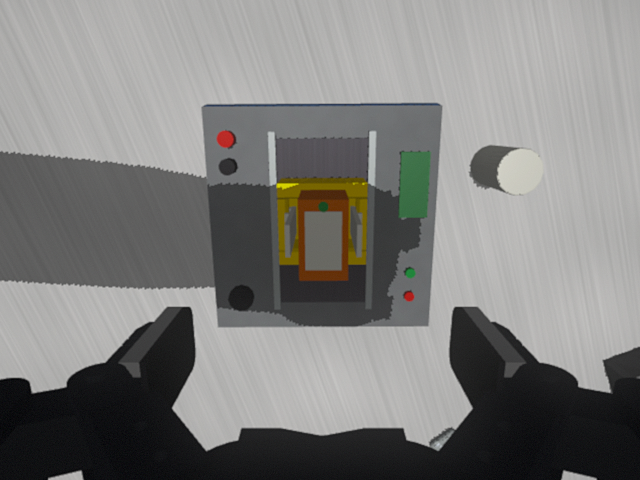

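The view shows the module upright in the nest with both tabs sprung out (x≈290 and 356). Its size and rows match the seated height (top at 128 mm), and nothing is touching it. Handing in.

```bash
python3 -c "
from workcell import bot
print(bot.job_done())"
```

```text
the job is handed in; nothing more can be done
None
```

The orange module is plugged into the tester's yellow nest, both tabs have sprung out and the last view puts it at snapped-in height; the arm is clear and the job was handed in at about 17 s (no verdict was returned).

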